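# Open the child-resistant cleaner bottle

### The arm

A 7-joint arm with a two-finger parallel gripper is mounted at the origin on a cart in front of the work surface, level with it; the furniture and walls round the work are solid. World frame = base frame: x ahead of the robot, y to its left, z up, the work surface at z = 0. Lengths are in m, angles in rad, forces in N, time in s.
With the tool pointing down it reaches from about 0.4 to 0.9 m from the base axis. Payload 5.5 kg.
Tool frame: the origin (TCP) lies between the finger pads; the fingertips stand r.nose_length ahead of it and the grasp point (between the pads) lies 8 mm behind it (r.nose_length is the distance from the TCP to the fingertips, in m); z points along the fingers, y is the line along which they close (so a half turn about z gives the same grasp; the last joint's range is limited). The gripper opens to 85 mm and grips with 20 to 120 N. Pads are 22 mm wide; open, the fingers measure 114 mm over their backs; the gripper's body (76 mm by 85 mm) begins 54 mm behind the grasp point. The pads swing forward as they close: fully open they stand 13 mm farther back than shut.
Start: joints at [-1.082, 0.501, -0.427, 1.55, 0.221, 1.138, -0.21], TCP at [0.145, 0.634, 0.242] pointing down, gripper open.
Joint ranges: [-2.88, 2.88], [-0.31, 2.03], [-1.54, 1.56], [0.2, 2.42], [-1.41, 4.55], [0.19, 2.02], [-2.57, 2.57]. Speed limits (rad/s): [2.57, 2.57, 3.14, 3.14, 3.14, 3.14, 3.14].

### API

Orientations are given as a unit quaternion [w, x, y, z].
In Python, from workcell import r gives the robot as it stands.
- The arm moves only by the shell command python3 -m inch 'ROWS'. ROWS is a JSON object whose one key "rows" holds a list of rows, each a list of 5 numbers: the closure, from -1 (fully open) to 1 (shut), then the shift along the world's x, y, z in cm, then the turn about the world's z in rad. A call has 1 to 12 rows; each row is the pose to reach, as a shift and turn from the pose commanded when the call began; what a row does not reach only later rows make up. A row lasts 1/10 s, in which the tool goes at most 50 mm and 8.59 degrees, less where a joint would pass 70% of its speed; a pose out of reach is approached as far as the arm can. A call with a gripper value outside its range is refused whole. The fingers move at their own pace and stop on an object; the grip force is fixed at half the most. Time passes only in rows, so rows that repeat a pose let the fingers close. It gives the time, the measured TCP pose, the force, the opening and the grip force at its end, in the units of the state.
- r.observe(): the state, without advancing time (a new reading comes with each control period).
- r.camera(name): name is "scene" or "top" or "wrist"; returns a dict with "color" (480x640x3 uint8, red, green, blue), "z_map" (480x640 float32, m along the optical axis (not along the pixel's ray), 0 where there is no reading), "camera_matrix" (3x3 intrinsics, pixels), "xyz" and "orientation" of the camera in the world; the wrist camera has in their place "T_tool_cam" (4x4, takes a point from camera to tool coordinates, whose origin is the TCP and whose axes are the flange's). Camera axes: x right, y down, z forward; pixel columns grow to the right and rows downward; lengths in m; the calibration is good to about 2 mm. A picture is of the moment at which its call begins: read the wrist's pose just before it.
- r.close_job(): hands the job in; it is judged then, once.
The state is a dict: "time_s": time; "q": joint angles; "joint_vel": joint speeds; "effort": joint torques, N m; "tool_pos": TCP position; "ee_rot": TCP orientation; "force": force on the tool from outside, world axes, zero at the start; "torque": the same for the moment, N m; "grip_width": finger opening in m; "gripper_force": force on a finger pad.
Only numpy, scipy, OpenCV 4.12 (cv2) and the standard library are available. Lean on these libraries where they do the work, as an engineer would, in place of code of your own. Each camera call takes 0.05 s, during which the arm holds its last target. There are 200 camera calls.

### The job

Open the white cleaner bottle that is clamped in the steel holder: its cap is child-resistant, so press it down firmly but with well under 25 N and, still pressing, turn it anticlockwise (seen from above) to its stop, about a quarter turn; then lift it straight off. Stand the cap upright, open side down, in the middle of the round wooden coaster, setting it down gently, and let go. Leave the cup, the glass, the croissant, the biscuit and the tongs where they are.

Things in the scene. Friction and masses are not known exactly. Their poses are not given: they have to be found in the camera images.
- bottle: white plastic bottle, 72 mm across, fixed upright in a steel holder with a 110x110 mm base plate bolted to the counter. Origin: centre of the plate's underside, on the counter; z up along the bottle's axis. The shoulder narrows to a 28 mm neck at 122 mm; the cap's lower edge sits at 135 mm. Its x axis marks where the closed cap's x axis points
- cap: the loose cap: grey inner cap with a white ribbed outer shell, 50 mm across, 34 mm high over all, about 0.09 kg. Origin: centre of the lower edge of the inner cap, z up. Its frame turns with the inner cap, not with the shell. Closed, its x axis lies along the bottle's x
- neck (a point): point on the bottle's axis at the closed cap's lower edge, 135 mm above the bottle's origin. Two lugs hold the inner cap in a bayonet here: turned anticlockwise, seen from above, it is free to lift from 1.05 rad on and meets a firm stop at 1.2 to 1.3 rad; before that it is held fast. The neck ends 17 mm above this point, so lift about 20 mm to clear it
- cap_top (a point): centre of the top of the white outer shell, 34 mm above the cap's origin when not pressed. Grip the shell by its side wall: 27 mm high, 49 to 52 mm across, its lower edge 7 mm above the inner cap's; room for fingers all round. Not pressed, it only clicks round and round the inner cap without turning it. It has no end stop of its own: one may grip anew and turn again
- shell (a joint): how far the shell is pressed down on the inner cap, 0 to 0.009 m. Its spring gives 2 N plus 0.5 N per mm; somewhere at 2 to 9 mm, not known beforehand, a clutch meets the inner cap. From 10 N the whole cap then sinks up to 1 mm on a second spring (10 N per mm) to a rigid bottom at 20 N. From 12 N of press the clutch drives the inner cap; 14 to 17 N is good; over 25 N spoils the neck
- coaster: round wooden coaster, 110 mm across, 8 mm thick, fixed on the counter. Origin: centre of its underside; its top is 8 mm above the origin. Near it, not to be run into: a tall bread stand with arms at the far left of the counter (about x 0.51, y 0.53; pass it close to the robot's base), two wicker domes, a red tin and a tin of stirrers at the front edge
- cup: white porcelain coffee cup, 73 mm across, 61 mm high; bystander. Origin: centre of its underside
- glass: water glass, 75 mm across, 111 mm high; bystander. Origin: centre of its underside
- croissant: croissant, 54x84x41 mm, on the counter; bystander. Origin: centre of its underside
- ring_biscuit: small oval biscuit, 32x48x14 mm, on the counter; bystander. Origin: centre of its underside
- serving_tongs: steel pastry tongs, 59x237x24 mm, lying on the counter; bystander. Origin: centre of their underside
Mind the look-alikes: they are no part of the job. Of the things that look like the cap, the smaller one is meant.

How it is judged:
On the way, in this order (a step that is already met when the one before it is completed fails the run):
1. the inner cap has been turned on the neck, about a quarter turn from closed (angle between the x axis of cap and the x axis of bottle, either way round above 1 rad and z of cap in the frame of bottle below 0.14 m and horizontal distance between cap and bottle below 0.005 m), for 0.1 s.
2. the cap has been lifted off the neck (z of cap in the frame of bottle above 0.155 m), for 0.1 s.
At the end, for the whole second after the job is handed in: The cap stands upright (within 0.1 rad), open side down, at rest on the coaster, its centre within 25 mm of the coaster's centre (horizontal distance between cap and coaster below 0.025 m and z of cap in the frame of coaster between 0.004 and 0.012 m and angle between cap's own z axis and vertical below 0.1 rad and linear speed of cap below 0.02 m/s); the robot touches nothing.
It fails at once if the cap is pressed on, or pulled at, the neck with more than 25 N (contact force between bottle and cap above 25 N).
It fails at once if the cap is dropped or pushed hard on the coaster (more than 20 N) (contact force between cap and coaster above 20 N).
It fails at once if a bystander is moved by more than 20 mm (distance of any of cup, glass, croissant, ring_biscuit, serving_tongs from where it was at the start of the episode above 0.02 m).
It also fails if it takes over 58 s, if anything falls off the work surface, if the arm or the gripper's body presses on something with over 40 N, if the wrist force passes 120 N, or if a joint passes its speed limit or range.

## Working session

There is one attempt and no reset: what is moved stays moved. The work goes in short steps, Python scripts to look and compute and a shell command to move; the robot and the scene stay as the last step left them, time stands still between calls to the robot, and variables do not carry over. Pictures are saved under pics/ and viewed, at most 10 in all, crops included, and the job is handed in when it is done.

```bash
mkdir -p pics; ls
cat > h.py <<'E'
from workcell import r
import numpy as np, cv2
from scipy.spatial.transform import Rotation as R
def rot(q): return R.from_quat([q[1],q[2],q[3],q[0]]).as_matrix()
def grab(name):
    s=r.observe(); c=r.camera(name)
    if name=="wrist":
        T=np.eye(4);T[:3,:3]=rot(s["ee_rot"]);T[:3,3]=s["tool_pos"];T=T@np.array(c["T_tool_cam"])
    else:
        T=np.eye(4);T[:3,:3]=rot(c["orientation"]);T[:3,3]=c["xyz"]
    c["T"]=T; np.savez(f"{name}.npz",color=c["color"],z=c["z_map"],K=c["camera_matrix"],T=T); return c
def load(name):
    d=np.load(f"{name}.npz"); return dict(color=d["color"],z_map=d["z"],camera_matrix=d["K"],T=d["T"])
def cloud(c):
    K=np.array(c["camera_matrix"]);z=c["z_map"];v,u=np.mgrid[:480,:640]
    P=np.stack([(u-K[0,2])/K[0,0]*z,(v-K[1,2])/K[1,1]*z,z],-1)
    return P@c["T"][:3,:3].T+c["T"][:3,3]
def ray(c,u,v,h):
    K=np.array(c["camera_matrix"]);d=c["T"][:3,:3]@np.array([(u-K[0,2])/K[0,0],(v-K[1,2])/K[1,1],1.]);o=c["T"][:3,3]
    return o+d*(h-o[2])/d[2]
E
python3 - <<'E'
from h import *
s=r.observe(); print(s, r.nose_length)
for n in("top","scene"):
    c=grab(n); print(n,c["T"].round(3).tolist(),np.array(c["camera_matrix"]).round(1).tolist())
    cv2.imwrite(f"pics/{n}.png",c["color"][...,::-1])
E
```

```text
pics
{'time_s': 0.0, 'q': array([-1.08178921,  0.50182762, -0.4267504 ,  1.55145203,  0.2208001 ,
        1.13830168, -0.21031664]), 'joint_vel': array([ 9.53212164e-04, -1.71107980e-03, -2.00171615e-04,  2.01069393e-04,
       -2.20606971e-03, -6.48133207e-05, -1.84604568e-04]), 'effort': array([-1.19031407e-03, -5.69511724e+01, -5.81666842e+00, -2.80937845e+01,
        1.04041054e-02,  1.19633987e-02, -1.54985077e-05]), 'tool_pos': array([0.14544922, 0.63282778, 0.24126756]), 'ee_rot': array([-1.29548708e-04,  1.12662362e-01,  9.93632857e-01, -9.59686184e-04]), 'force': array([ 0.22830729,  0.32716929, -0.60822806]), 'torque': array([-0.03797883,  0.02114878, -0.00674943]), 'gripper_force': 0.0, 'grip_width': 0.08535775630726318} 0.011
top [[-0.012, -0.994, 0.11, 0.457], [-1.0, 0.009, -0.029, -0.027], [0.028, -0.11, -0.994, 1.175], [0.0, 0.0, 0.0, 1.0]] [[584.1, 0.0, 315.0], [0.0, 584.1, 239.1], [0.0, 0.0, 1.0]]
scene [[0.816, -0.419, 0.398, 0.198], [-0.577, -0.571, 0.584, -0.578], [-0.018, -0.706, -0.708, 0.758], [0.0, 0.0, 0.0, 1.0]] [[491.5, 0.0, 321.2], [0.0, 491.5, 243.9], [0.0, 0.0, 1.0]]
```

View pics/top.png

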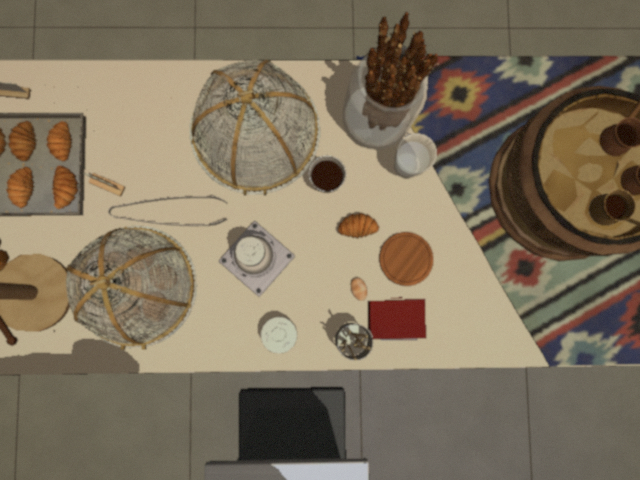

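View pics/scene.png

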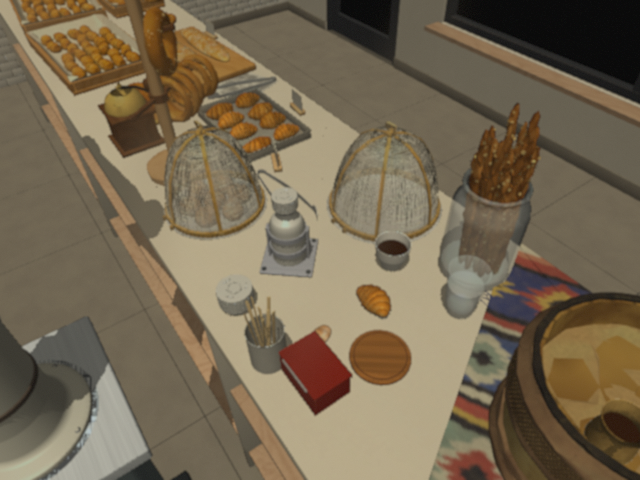

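Candidates for the cap: the cap on the clamped bottle at top (250,251) / scene (285,195), and a larger look-alike lid standing on the counter at top (279,335) / scene (236,293). The bottle in the steel plate carries the smaller one, so I choose that. The coaster is at top (406,258), scene (380,357).

Run:
```python
from h import *
t=load("top");s=load("scene")
pt=cloud(t);ps=cloud(s)
def near(P,x,y,rad,z0,z1,c=None):
    m=(np.hypot(P[...,0]-x,P[...,1]-y)<rad)&(P[...,2]>z0)&(P[...,2]<z1); return m
for nm,(u,v) in dict(cap=(250,251),big=(279,335),coast=(406,258),cup=(326,174),glass=(415,155),cro=(358,225),bis=(359,288),tin=(397,319),stir=(353,340),dome1=(130,287),dome2=(255,127)).items():
    print(nm,pt[v,u].round(3), ps.shape and '')
b=pt[251,250]
for n,P,c in(("top",pt,t),("scene",ps,s)):
    # cap top: highest points
    m=near(P,b[0],b[1],.045,.12,.25)
    z=P[...,2][m];print(n,"cap zs",np.percentile(z,[5,50,90,99]).round(4))
    zt=np.percentile(z,90)
    mm=(m&(P[...,2]>zt-.004)).astype(np.uint8)
    cn=max(cv2.findContours(mm,0,1)[0],key=cv2.contourArea)
    (u,v),ax,_=cv2.fitEllipse(cn); print(" ellipse",u,v,ax,"at .167",ray(c,u,v,zt).round(4),"mean",np.median(P[mm>0],0).round(4))
    # coaster by colour
    hsv=cv2.cvtColor(c["color"],cv2.COLOR_RGB2HSV)
    m=((hsv[...,0]<14)&(hsv[...,1]>120)&(hsv[...,2]>60)&near(P,pt[258,406,0],pt[258,406,1],.085,-.005,.02)).astype(np.uint8)
    cn=max(cv2.findContours(m,0,1)[0],key=cv2.contourArea)
    (u,v),ax,_=cv2.fitEllipse(cn); zz=np.median(P[...,2][m>0]);print(" coaster",u,v,ax,zz.round(4),ray(c,u,v,.008).round(4), "counter z",np.median(P[...,2][near(P,b[0]-.03,b[1]-.14,.02,-.05,.05)]))
# base plate angle top
P=pt; m=near(P,b[0],b[1],.09,.002,.012).astype(np.uint8)
cn=np.concatenate(cv2.findContours(m,0,1)[0]); print("plate",cv2.minAreaRect(cn))
# height map max in the corridor
H=near(pt,.4,-.02,9,.03,9)
for nm,(u,v,R_) in dict(dome1=(130,287,.13),dome2=(255,127,.13),tin=(397,319,.05),stir=(353,340,.04),jar=(385,90,.1)).items():
    m=near(pt,*pt[v,u,:2],R_,.02,.6);print(nm,"zmax",pt[...,2][m].max().round(3),"x",pt[m][:,0].min().round(3),pt[m][:,0].max().round(3),"y",pt[m][:,1].min().round(3),pt[m][:,1].max().round(3))
cr=cv2.resize(t["color"][190:380,180:440],None,fx=3,fy=3,interpolation=2)
cv2.imwrite("pics/crop1.png",cr[...,::-1])
```

```text
cap [0.548 0.056 0.169] 
big [0.398 0.01  0.048] 
coast [ 0.546 -0.244  0.009] 
cup [ 0.712 -0.084  0.035] 
glass [ 0.742 -0.256  0.068] 
cro [ 0.609 -0.146  0.037] 
bis [ 0.486 -0.148  0.011] 
tin [ 0.426 -0.214  0.06 ] 
stir [ 0.384 -0.135  0.001] 
dome1 [0.488 0.253 0.192] 
dome2 [0.762 0.045 0.189] 
top cap zs [0.164  0.1685 0.1711 0.1726]
 ellipse 250.0490264892578 251.12466430664062 (26.929624557495117, 27.523006439208984) at .167 [0.5476 0.0553 0.1711] mean [0.5478 0.0555 0.1691]
 coaster 405.8537292480469 258.4343566894531 (51.03678894042969, 52.47147750854492) 0.0076 [ 0.5447 -0.2439  0.008 ] counter z -0.0002489603412773045
scene cap zs [0.1216 0.1669 0.1707 0.1721]
 ellipse 284.2159423828125 195.29454040527344 (16.984891891479492, 25.842344284057617) at .167 [0.5475 0.0543 0.1707] mean [0.5481 0.0549 0.1697]Traceback (most recent call last):
  File "<stdin>", line 21, in <module>
cv2.error: OpenCV(4.12.0) /io/opencv/modules/imgproc/src/shapedescr.cpp:361: error: (-201:Incorrect size of input array) There should be at least 5 points to fit the ellipse in function 'fitEllipseNoDirect'
```

Run:
```python
from h import *
t=load("top");s=load("scene")
pt=cloud(t);ps=cloud(s)
hsv=cv2.cvtColor(s["color"],cv2.COLOR_RGB2HSV)
m=((hsv[...,0]<18)&(hsv[...,1]>110)&(np.hypot(ps[...,0]-.545,ps[...,1]+.244)<.075)).astype(np.uint8)
cn=max(cv2.findContours(m,0,1)[0],key=cv2.contourArea)
(u,v),ax,_=cv2.fitEllipse(cn);print("coaster scene",u,v,ax,np.median(ps[...,2][m>0]),ray(s,u,v,.008))
for nm,(u,v,R_) in dict(dome1=(130,287,.13),dome2=(255,127,.13),tin=(397,319,.07),stir=(353,340,.05),jar=(385,90,.1)).items():
    m=(np.hypot(pt[...,0]-pt[v,u,0],pt[...,1]-pt[v,u,1])<R_)&(pt[...,2]>.02)&(pt[...,2]<.6);q=pt[m];print(nm,q.min(0).round(3),q.max(0).round(3))
cr=cv2.resize(s["color"][170:400,200:440],None,fx=2.5,fy=2.5,interpolation=2)
cv2.imwrite("pics/crop1.png",cr[...,::-1])
o=r.observe();print(rot(o["ee_rot"]).round(3))
```

```text
coaster scene 379.83929443359375 357.00048828125 (52.87947463989258, 60.908287048339844) 0.008920365060002045 [ 0.54169285 -0.24720138  0.008     ]
dome1 [0.373 0.177 0.02 ] [0.611 0.382 0.233]
dome2 [ 0.662 -0.082  0.02 ] [0.891 0.175 0.229]
tin [ 0.379 -0.27   0.02 ] [ 0.467 -0.146  0.09 ]
stir [ 0.352 -0.184  0.02 ] [ 0.423 -0.098  0.145]
jar [ 0.707 -0.265  0.02 ] [ 0.892 -0.07   0.346]
[[-0.975  0.224 -0.   ]
 [ 0.224  0.975 -0.002]
 [ 0.    -0.002 -1.   ]]
```

View pics/crop1.png

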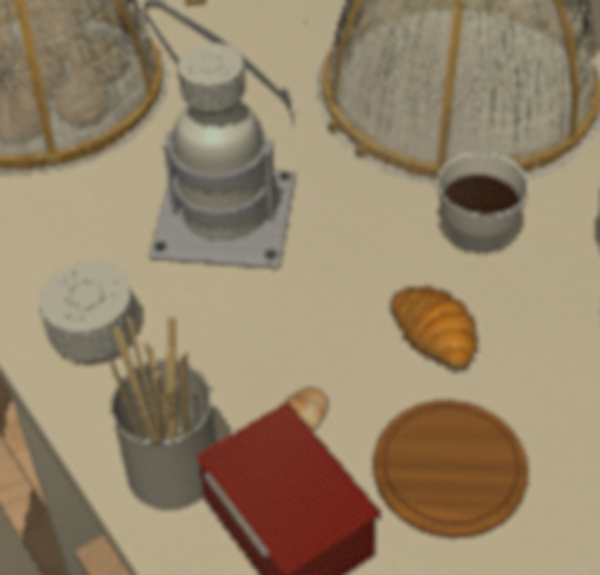

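The crop confirms it: the bottle's cap sits at crop (212,78), atop the clamped bottle, and the bigger look-alike lid is at (90,310). Coaster (450,467) is clear. I'll go around the bread stand near the base.

```bash
python3 -m inch '{"rows":[[-1,0,-4,3,0],[-1,0,-8,6,0],[-1,0,-12,8,0],[-1,0,-16,8,0],[-1,2,-20,8,0],[-1,5,-23.5,8,0],[-1,8.5,-27,8,0],[-1,12,-30,8,0],[-1,15,-34,8,0],[-1,15,-34,8,0]]}'; python3 -c "
from h import *
print(r.observe()['q'].round(2))"
```

```text
time_s: 1.1
tool_pos: [0.2994, 0.2878, 0.3219]
ee_rot: [0.0, 0.118, 0.993, -0.001]
force: [-0.7, 0.4, -0.4]
grip_width: 0.0852
gripper_force: 0.0
[-0.61 -0.03 -0.22  2.   -0.01  1.18  0.51]
```

```bash
python3 -m inch '{"rows":[[-1,3,-4,0,0],[-1,6,-8,0,0],[-1,10,-11,0,0],[-1,13.5,-14,0,0],[-1,17,-17,0,0],[-1,21,-20,0,0],[-1,24.8,-23.3,-3,0],[-1,24.8,-23.3,-6,0],[-1,24.8,-23.3,-6,0],[-1,24.8,-23.3,-6,0],[-1,24.8,-23.3,-6,0]]}'
python3 - <<'E'
from h import *
o=r.observe();print(o['q'].round(2),o['tool_pos'].round(4),R.from_matrix(rot(o['ee_rot'])).as_euler('xyz').round(4),o['force'])
c=grab("wrist");cv2.imwrite("pics/w1.png",c["color"][...,::-1])
P=cloud(c);m=(np.hypot(P[...,0]-.5477,P[...,1]-.055)<.045)&(P[...,2]>.155)&(P[...,2]<.19)
z=P[...,2][m];zt=np.median(z);print(zt,np.percentile(z,[5,95]),m.sum())
cn=max(cv2.findContours(m.astype(np.uint8),0,1)[0],key=cv2.contourArea);(u,v),ax,_=cv2.fitEllipse(cn);print(u,v,ax,ray(c,u,v,zt))
E
```

```text
time_s: 2.2
tool_pos: [0.5437, 0.0621, 0.2638]
ee_rot: [0.001, 0.112, 0.994, 0.001]
force: [-0.3, 0.0, -0.4]
grip_width: 0.0857
gripper_force: 0.0
[-0.26  0.26  0.11  1.8  -0.03  1.07  1.22] [0.5437 0.0621 0.2638] [3.1402e+00 1.3000e-03 2.9179e+00] [-0.33533207  0.01179349 -0.36951803]
0.1691583721083214 [0.16399789 0.1702808 ] 4799
314.4396667480469 261.84820556640625 (77.05120849609375, 77.74170684814453) [0.54523935 0.05819352 0.16915837]
```

View pics/w1.png

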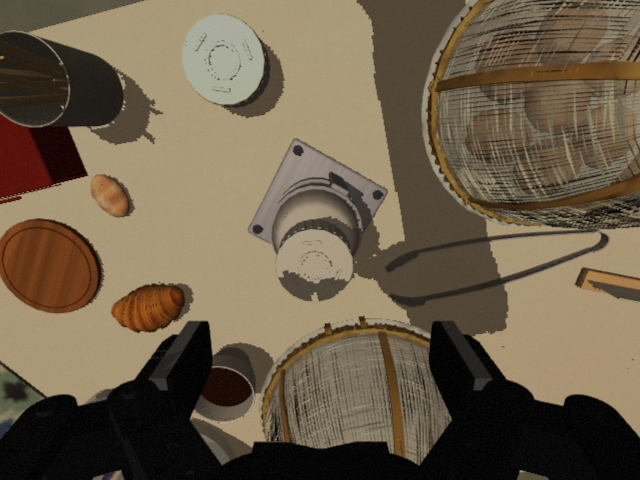

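The wrist view shows the cap at (314,262), with the coaster at (50,265) and the domes clear of the fingers. Next: wind joint 7 back by 1.5 rad, come lower, and look again from the new place.

```bash
python3 -m inch '{"rows":[[-1,0.4,-0.4,0,-0.15],[-1,0.4,-0.4,0,-0.3],[-1,0.4,-0.4,0,-0.45],[-1,0.4,-0.4,0,-0.6],[-1,0.4,-0.4,-1,-0.75],[-1,0.4,-0.4,-2,-0.9],[-1,0.4,-0.4,-3,-1.05],[-1,0.4,-0.4,-4,-1.2],[-1,0.4,-0.4,-4.5,-1.35],[-1,0.4,-0.4,-4.5,-1.5],[-1,0.4,-0.4,-4.5,-1.5],[-1,0.4,-0.4,-4.5,-1.5]]}'
cat > capw.py <<'E'
from h import *
o=r.observe();print(o['q'].round(2),o['tool_pos'].round(4),R.from_matrix(rot(o['ee_rot'])).as_euler('xyz').round(4),o['force'].round(2))
c=grab("wrist")
P=cloud(c);m=(np.hypot(P[...,0]-.5477,P[...,1]-.055)<.045)&(P[...,2]>.1655)&(P[...,2]<.19)
z=P[...,2][m];zt=np.median(z);print(zt,np.percentile(z,[5,95]),m.sum())
cn=max(cv2.findContours(m.astype(np.uint8),0,1)[0],key=cv2.contourArea);(u,v),ax,_=cv2.fitEllipse(cn);print(u,v,ax,ray(c,u,v,zt))
E
python3 capw.py
```

```text
time_s: 3.45
tool_pos: [0.548, 0.0575, 0.2186]
ee_rot: [0.0, 0.758, 0.652, 0.001]
force: [0.5, 0.1, -0.3]
grip_width: 0.0855
gripper_force: 0.0
[-0.44  0.33  0.35  1.85 -0.13  0.98 -0.18] [0.548  0.0575 0.2186] [ 3.1396e+00 -1.3000e-03  1.4214e+00] [ 0.47  0.06 -0.29]
0.16927294847347232 [0.1681184  0.17039524] 6675
320.803466796875 284.5637512207031 (89.07832336425781, 93.98786926269531) [0.54865601 0.05901754 0.16927295]
```

```bash
python3 -m inch '{"rows":[[-1,0,0,-3,0],[-1,0,0,-5,0],[-1,0,0,-6.2,0],[-1,0,0,-6.6,0],[-1,0,0,-6.6,0]]}'; python3 -m inch '{"rows":[[1,0,0,0,0],[1,0,0,0,0],[1,0,0,0,0],[1,0,0,0,0],[1,0,0,0,0],[1,0,0,0,0],[1,0,0,0,0],[1,0,0,0,0]]}'
```

```text
time_s: 4.0
tool_pos: [0.5476, 0.0565, 0.1513]
ee_rot: [-0.0, 0.759, 0.651, -0.0]
force: [0.7, 0.7, 0.4]
grip_width: 0.0854
gripper_force: 0.0
time_s: 4.8
tool_pos: [0.5481, 0.0566, 0.1516]
ee_rot: [0.0, 0.76, 0.65, 0.001]
force: [1.8, -0.4, 2.4]
grip_width: 0.0485
gripper_force: 61.5
```

```bash
python3 -m inch '{"rows":[[1,0,0,-0.05,0],[1,0,0,-0.1,0],[1,0,0,-0.1,0],[1,0,0,-0.1,0]]}'; python3 -m inch '{"rows":[[1,0,0,-0.05,0],[1,0,0,-0.1,0],[1,0,0,-0.1,0],[1,0,0,-0.1,0]]}'
```

```text
time_s: 5.2
tool_pos: [0.548, 0.0566, 0.1505]
ee_rot: [0.0, 0.76, 0.65, 0.0]
force: [2.4, -0.3, 2.1]
grip_width: 0.0486
gripper_force: 61.6
time_s: 5.6
tool_pos: [0.5479, 0.0566, 0.1495]
ee_rot: [0.0, 0.76, 0.65, 0.0]
force: [4.3, 0.9, 3.5]
grip_width: 0.0488
gripper_force: 61.6
```

```bash
for i in 1; do python3 -m inch '{"rows":[[1,0,0,-0.05,0],[1,0,0,-0.05,0],[1,0,0,-0.05,0]]}'; python3 -m inch '{"rows":[[1,0,0,-0.05,0],[1,0,0,-0.05,0],[1,0,0,-0.05,0]]}'; done
```

```text
time_s: 5.9
tool_pos: [0.5476, 0.0565, 0.1489]
ee_rot: [0.0, 0.76, 0.65, 0.0]
force: [3.9, 0.6, 5.3]
grip_width: 0.0484
gripper_force: 61.7
time_s: 6.2
tool_pos: [0.5474, 0.0565, 0.1483]
ee_rot: [-0.0, 0.76, 0.65, -0.0]
force: [4.0, -0.6, 3.5]
grip_width: 0.0486
gripper_force: 61.7
```

```bash
python3 -m inch '{"rows":[[1,0,0,-0.05,0],[1,0,0,-0.05,0],[1,0,0,-0.05,0]]}'
```

```text
time_s: 6.5
tool_pos: [0.5474, 0.0565, 0.1479]
ee_rot: [-0.0, 0.76, 0.65, -0.0]
force: [3.6, 1.1, 4.6]
grip_width: 0.0486
gripper_force: 61.8
```

```bash
python3 -m inch '{"rows":[[1,0.03,0,-0.05,0],[1,0.03,0,-0.05,0],[1,0.03,0,-0.05,0]]}';python3 -m inch '{"rows":[[1,0,0,-0.05,0],[1,0,0,-0.05,0],[1,0,0,-0.05,0]]}'
```

```text
time_s: 6.8
tool_pos: [0.5475, 0.0565, 0.1475]
ee_rot: [-0.0, 0.76, 0.65, -0.0]
force: [2.2, 0.1, 6.7]
grip_width: 0.0488
gripper_force: 61.9
time_s: 7.1
tool_pos: [0.5476, 0.0565, 0.1472]
ee_rot: [-0.0, 0.76, 0.65, -0.0]
force: [1.6, 0.5, 8.1]
grip_width: 0.0485
gripper_force: 62.0
```

```bash
python3 -m inch '{"rows":[[1,0,0,-0.05,0],[1,0,0,-0.05,0],[1,0,0,-0.05,0]]}'
```

```text
time_s: 7.4
tool_pos: [0.5476, 0.0565, 0.1469]
ee_rot: [-0.0, 0.76, 0.65, -0.0]
force: [1.9, 0.3, 9.9]
grip_width: 0.0486
gripper_force: 62.2
```

```bash
python3 -m inch '{"rows":[[1,0,0,-0.05,0],[1,0,0,-0.05,0],[1,0,0,-0.05,0]]}';python3 -m inch '{"rows":[[1,0,0,-0.05,0],[1,0,0,-0.05,0],[1,0,0,-0.05,0],[1,0,0,-0.05,0]]}'
```

```text
time_s: 7.7
tool_pos: [0.5476, 0.0565, 0.1466]
ee_rot: [-0.0, 0.76, 0.65, 0.0]
force: [-0.1, 0.1, 11.3]
grip_width: 0.0487
gripper_force: 62.4
time_s: 8.1
tool_pos: [0.5477, 0.0565, 0.1464]
ee_rot: [-0.0, 0.76, 0.65, 0.0]
force: [0.3, 0.8, 13.7]
grip_width: 0.0487
gripper_force: 62.6
```

```bash
python3 -m inch '{"rows":[[1,0,0,-0.05,0],[1,0,0,-0.05,0],[1,0,0,-0.05,0],[1,0,0,-0.05,0]]}'
```

```text
time_s: 8.5
tool_pos: [0.5477, 0.0565, 0.1461]
ee_rot: [-0.0, 0.76, 0.65, 0.0]
force: [-0.7, 0.1, 14.2]
grip_width: 0.049
gripper_force: 62.8
```

```bash
python3 -m inch '{"rows":[[1,0,0,-0.03,0],[1,0,0,-0.03,0.08],[1,0,0,-0.03,0.16],[1,0,0,-0.03,0.24],[1,0,0,-0.03,0.24]]}'; python3 -c "
from h import *
o=r.observe();print(o['force'],o['torque'],o['q'].round(2))"
```

```text
time_s: 9.0
tool_pos: [0.548, 0.0565, 0.146]
ee_rot: [0.0, 0.676, 0.737, 0.001]
force: [-0.4, -0.2, 15.8]
grip_width: 0.0487
gripper_force: 62.8
[-0.44288253 -0.21763786 15.80386266] [0.01873267 0.08821148 0.01846713] [-0.37  0.42  0.27  1.91 -0.15  0.84  0.07]
```

```bash
python3 -m inch '{"rows":[[1,0,0,0,0.1],[1,0,0,0,0.2],[1,0,0,0,0.3],[1,0,0,0,0.4],[1,0,0,0,0.4]]}'
```

```text
time_s: 9.5
tool_pos: [0.5483, 0.0566, 0.1461]
ee_rot: [0.0, 0.515, 0.857, 0.001]
force: [-0.5, 0.3, 15.3]
grip_width: 0.0485
gripper_force: 62.7
```

```bash
python3 -m inch '{"rows":[[1,0,0,0,0.1],[1,0,0,0,0.2],[1,0,0,0,0.3],[1,0,0,0,0.3]]}'; python3 -c "
from h import *
o=r.observe();print(o['force'],o['torque'],o['q'].round(2))"
```

```text
time_s: 9.9
tool_pos: [0.5483, 0.0566, 0.1461]
ee_rot: [0.0, 0.382, 0.924, 0.001]
force: [0.2, 0.1, 15.1]
grip_width: 0.0487
gripper_force: 62.7
[ 0.19039334  0.09568998 15.09626161] [ 0.09702967 -0.05596705 -0.03429804] [-0.25  0.41  0.12  1.9  -0.06  0.83  0.69]
```

```bash
python3 -m inch '{"rows":[[1,0,0,0,0.06],[1,0,0,0,0.12],[1,0,0,0,0.18],[1,0,0,0,0.18]]}'; python3 -c "
from h import *
o=r.observe();print(o['torque'])"; python3 -m inch '{"rows":[[1,0,0,0,0.05],[1,0,0,0,0.1],[1,0,0,0,0.1]]}'; python3 -c "
from h import *
o=r.observe();print(o['torque'])"
```

```text
time_s: 10.3
tool_pos: [0.5483, 0.0566, 0.1461]
ee_rot: [0.001, 0.297, 0.955, 0.0]
force: [-0.4, -0.5, 15.6]
grip_width: 0.0487
gripper_force: 62.7
[ 0.04168299 -0.07212241  0.0417452 ]
time_s: 10.6
tool_pos: [0.5483, 0.0566, 0.1461]
ee_rot: [0.001, 0.249, 0.968, 0.0]
force: [0.1, -0.5, 15.1]
grip_width: 0.0488
gripper_force: 62.7
[ 0.0409693  -0.05541656  0.04478878]
```

```bash
python3 -m inch '{"rows":[[1,0,0,0,0.05],[1,0,0,0,0.1],[1,0,0,0,0.1]]}'; python3 -c "
from h import *
o=r.observe();print(o['torque'])"; python3 -m inch '{"rows":[[1,0,0,0,0.05],[1,0,0,0,0.1],[1,0,0,0,0.1]]}'; python3 -c "
from h import *
o=r.observe();print(o['torque'],o['q'].round(2))"
```

```text
time_s: 10.9
tool_pos: [0.5485, 0.0568, 0.1461]
ee_rot: [0.001, 0.201, 0.98, 0.0]
force: [1.2, 0.9, 15.2]
grip_width: 0.0486
gripper_force: 62.7
[ 0.15523006 -0.15377023 -0.08379371]
time_s: 11.2
tool_pos: [0.5487, 0.057, 0.1462]
ee_rot: [0.001, 0.151, 0.988, 0.001]
force: [0.9, 0.7, 14.3]
grip_width: 0.0488
gripper_force: 62.7
[ 0.23264606 -0.2107686  -0.02855954] [-0.16  0.41  0.01  1.9  -0.01  0.83  1.12]
```

```bash
python3 -m inch '{"rows":[[1,0,0,-0.02,0.05],[1,0,0,-0.03,0.1],[1,0,0,-0.03,0.1]]}'; python3 -c "
from h import *
o=r.observe();print(o['torque'])"; python3 -m inch '{"rows":[[1,0,0,0,0.05],[1,0,0,0,0.1],[1,0,0,0,0.1]]}'; python3 -c "
from h import *
o=r.observe();print(o['torque'],o['q'].round(2))"
```

```text
time_s: 11.5
tool_pos: [0.5487, 0.0571, 0.146]
ee_rot: [0.001, 0.102, 0.995, 0.0]
force: [0.8, 0.8, 15.7]
grip_width: 0.0483
gripper_force: 62.8
[ 0.18430333 -0.15275495 -0.0502799 ]
time_s: 11.8
tool_pos: [0.5487, 0.0571, 0.146]
ee_rot: [0.001, 0.052, 0.999, 0.0]
force: [0.9, 1.9, 15.2]
grip_width: 0.0489
gripper_force: 62.8
[ 0.21297002 -0.12496166 -0.02924491] [-0.13  0.41 -0.03  1.9   0.02  0.83  1.3 ]
```

```bash
python3 -m inch '{"rows":[[1,0,0,0.1,0],[1,0,0,0.2,0],[1,0,0,0.3,0],[1,0,0,0.4,0],[1,0,0,0.5,0],[1,0,0,0.6,0],[1,0,0,0.6,0]]}'; python3 -m inch '{"rows":[[1,0,0,0.1,0],[1,0,0,0.15,0],[1,0,0,0.2,0],[1,0,0,0.2,0]]}'
```

```text
time_s: 12.5
tool_pos: [0.5473, 0.0567, 0.15]
ee_rot: [-0.001, 0.053, 0.999, 0.0]
force: [2.8, 1.7, 2.8]
grip_width: 0.0488
gripper_force: 61.7
time_s: 12.9
tool_pos: [0.5471, 0.0565, 0.1519]
ee_rot: [-0.001, 0.053, 0.999, -0.0]
force: [1.6, 2.7, 2.5]
grip_width: 0.0487
gripper_force: 61.5
```

```bash
python3 -m inch '{"rows":[[1,0,0,0.05,0],[1,0,0,0.1,0],[1,0,0,0.1,0]]}'; python3 -m inch '{"rows":[[1,0,0,0.05,0],[1,0,0,0.1,0],[1,0,0,0.1,0]]}'
```

```text
time_s: 13.2
tool_pos: [0.5472, 0.0565, 0.153]
ee_rot: [-0.001, 0.053, 0.999, -0.0]
force: [-0.1, 2.1, 1.1]
grip_width: 0.0489
gripper_force: 61.5
time_s: 13.5
tool_pos: [0.547, 0.0561, 0.1537]
ee_rot: [-0.001, 0.053, 0.999, -0.0]
force: [-0.3, 0.4, -1.6]
grip_width: 0.0485
gripper_force: 62.0
```

```bash
python3 -m inch '{"rows":[[1,0,0,0.05,0],[1,0,0,0.1,0],[1,0,0,0.1,0]]}'
```

```text
time_s: 13.8
tool_pos: [0.5477, 0.0561, 0.1552]
ee_rot: [-0.0, 0.053, 0.999, -0.0]
force: [0.6, 1.0, -1.1]
grip_width: 0.0487
gripper_force: 62.0
```

Force is just the cap's weight, so it is free. Lifting straight off.

```bash
python3 -m inch '{"rows":[[1,0,0,0.3,0],[1,0,0,0.6,0],[1,0,0,1.0,0],[1,0,0,1.5,0],[1,0,0,2,0],[1,0,0,2.6,0],[1,0,0,3.2,0],[1,0,0,4,0],[1,0,0,6,0],[1,0,0,8,0],[1,0,0,10,0],[1,0,0,10,0]]}'
python3 - <<'E'
from h import *
o=r.observe();print(o['q'].round(2))
c=grab("scene");cv2.imwrite("pics/s2.png",cv2.resize(c["color"][60:400,200:460],None,fx=2,fy=1.7)[...,::-1])
E
```

```text
time_s: 15.0
tool_pos: [0.5498, 0.0568, 0.2586]
ee_rot: [0.003, 0.053, 0.999, 0.001]
force: [1.1, 0.8, -0.6]
grip_width: 0.0486
gripper_force: 62.1
[-0.13  0.28 -0.03  1.8   0.01  1.06  1.31]
```

View pics/s2.png

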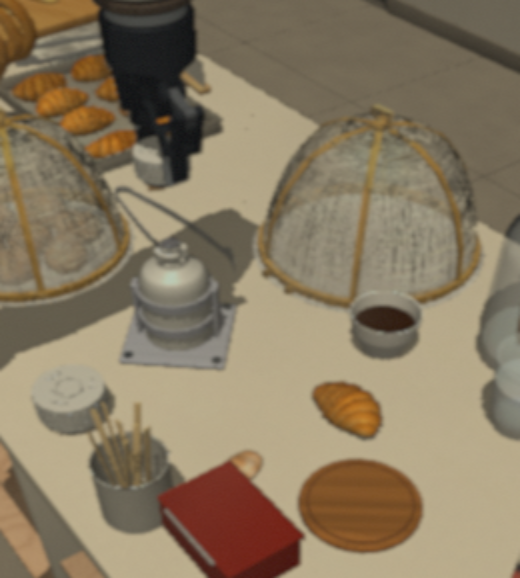

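The scene view shows the cap in the fingers at (155,155), bottle neck bare at (172,250), and the coaster at (360,503) free. Carry it over now.

```bash
python3 -m inch '{"rows":[[1,0,-2,0,0],[1,0,-5.5,0,0],[1,0,-9.5,0,0],[1,0,-13.5,0,0],[1,0,-17.5,0,0],[1,-0.3,-21.5,0,0],[1,-0.5,-25,0,0],[1,-0.5,-28,0,0],[1,-0.5,-30.2,0,0],[1,-0.5,-30.2,0,0],[1,-0.5,-30.2,0,0]]}'; python3 -m inch '{"rows":[[1,0,0,-3,0],[1,0,0,-6,0],[1,0,0,-9,0],[1,0,0,-12,0],[1,0,0,-15,0],[1,0,0,-17,0],[1,0,0,-18.5,0],[1,0,0,-19.5,0],[1,0,0,-20,0],[1,0,0,-20,0],[1,0,0,-20,0]]}'
python3 - <<'E'
from h import *
c=grab("wrist");cv2.imwrite("pics/w2.png",c["color"][...,::-1])
print(r.observe()['q'].round(2))
E
```

```text
time_s: 16.15
tool_pos: [0.542, -0.2454, 0.2538]
ee_rot: [-0.001, 0.053, 0.999, 0.001]
force: [0.6, 0.4, -1.2]
grip_width: 0.0484
gripper_force: 62.1
time_s: 17.25
tool_pos: [0.5435, -0.2457, 0.0561]
ee_rot: [0.001, 0.053, 0.999, -0.0]
force: [-0.0, -0.3, -1.6]
grip_width: 0.0484
gripper_force: 62.1
[ 0.31  0.61  0.1   1.83 -0.08  0.71  1.91]
```

View pics/w2.png

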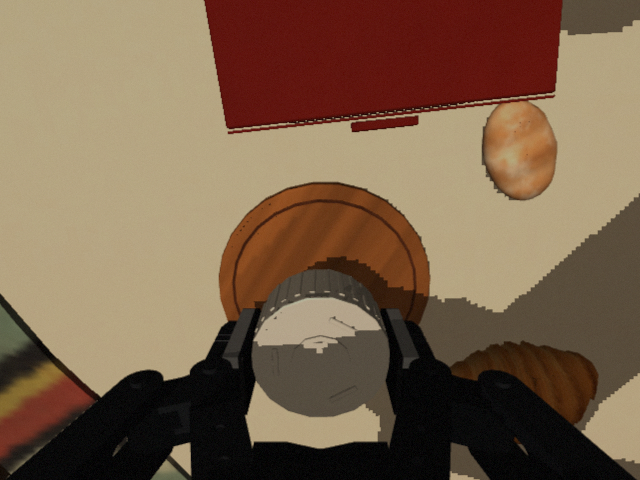

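The cap is upright, centred over the coaster (cap at (320,350), coaster about (324,270) and nearer the floor). The croissant at (530,380) is close to the right finger, so I'll open only partway.

```bash
python3 -m inch '{"rows":[[1,0,0,-1,0],[1,0,0,-1.8,0],[1,0,0,-2.3,0],[1,0,0,-2.6,0],[1,0,0,-2.6,0],[1,0,0,-2.6,0]]}'; python3 -m inch '{"rows":[[1,0,0,-0.1,0],[1,0,0,-0.2,0],[1,0,0,-0.2,0],[1,0,0,-0.2,0]]}'
python3 - <<'E'
from h import *
P=cloud(load("top"));m=(np.abs(P[...,0]-.609)<.07)&(np.abs(P[...,1]+.146)<.05)&(P[...,2]>.01)&(P[...,2]<.06)
q=P[m];print(q.min(0),q.max(0)); n=q[q[:,0]<.57];print(n[:,1].min() if len(n) else None)
E
```

```text
time_s: 17.9
tool_pos: [0.5428, -0.2456, 0.0291]
ee_rot: [-0.0, 0.053, 0.999, 0.0]
force: [0.4, -0.5, -0.2]
grip_width: 0.0488
gripper_force: 62.1
time_s: 18.3
tool_pos: [0.5428, -0.2455, 0.0273]
ee_rot: [0.0, 0.053, 0.999, -0.0]
force: [-0.0, 1.2, -0.8]
grip_width: 0.0487
gripper_force: 62.1
[ 0.54152556 -0.19543027  0.01059687] [ 0.67885484 -0.0971601   0.05796624]
-0.1954302692739179
```

```bash
python3 -m inch '{"rows":[[1,0,0,-0.05,0],[1,0,0,-0.1,0],[1,0,0,-0.1,0],[1,0,0,-0.1,0]]}'; python3 -m inch '{"rows":[[1,0,0,-0.05,0],[1,0,0,-0.05,0],[1,0,0,-0.05,0]]}'
```

```text
time_s: 18.7
tool_pos: [0.5428, -0.2455, 0.0262]
ee_rot: [-0.0, 0.053, 0.999, 0.0]
force: [0.3, 0.1, -0.6]
grip_width: 0.0485
gripper_force: 62.1
time_s: 19.0
tool_pos: [0.5428, -0.2455, 0.0257]
ee_rot: [0.0, 0.053, 0.999, 0.0]
force: [0.8, 0.3, -0.9]
grip_width: 0.0486
gripper_force: 62.2
```

```bash
python3 -m inch '{"rows":[[1,0,0,-0.05,0],[1,0,0,-0.1,0],[1,0,0,-0.1,0]]}'; python3 -m inch '{"rows":[[1,0,0,-0.05,0],[1,0,0,-0.1,0],[1,0,0,-0.1,0]]}'
```

```text
time_s: 19.3
tool_pos: [0.5429, -0.2455, 0.0249]
ee_rot: [0.0, 0.053, 0.999, -0.0]
force: [-1.0, -0.0, 2.6]
grip_width: 0.0487
gripper_force: 62.4
time_s: 19.6
tool_pos: [0.5429, -0.2455, 0.0237]
ee_rot: [0.0, 0.053, 0.999, -0.0]
force: [-0.4, 0.7, 2.5]
grip_width: 0.0485
gripper_force: 62.4
```

Set down at about 2.5 N. Releasing partway, then straight up.

```bash
python3 -m inch '{"rows":[[-0.3,0,0,0,0],[-0.45,0,0,0,0],[-0.45,0,0,0,0],[-0.45,0,0,0,0],[-0.45,0,0,0,0]]}'; python3 -m inch '{"rows":[[-0.45,0,0,0.5,0],[-0.45,0,0,1.5,0],[-0.45,0,0,3,0],[-0.45,0,0,5,0],[-0.45,0,0,8,0],[-0.45,0,0,12,0],[-0.45,0,0,16,0],[-0.45,0,0,18,0],[-0.45,0,0,18,0],[-0.45,0,0,18,0]]}'
python3 - <<'E'
from h import *
c=grab("wrist")
P=cloud(c);m=(np.hypot(P[...,0]-.543,P[...,1]+.2455)<.05)&(P[...,2]>.035)&(P[...,2]<.06)
zt=np.median(P[...,2][m]);(u,v),ax,_=cv2.fitEllipse(max(cv2.findContours(m.astype(np.uint8),0,1)[0],key=cv2.contourArea));print("cap",zt,ax,ray(c,u,v,zt))
im=c["color"]
s=grab("scene")["color"][180:440,200:500]
a=cv2.resize(im,(440,330));b=cv2.resize(s,(350,303));o=np.zeros((330,790,3),np.uint8);o[:,:440]=a;o[:303,440:]=b
cv2.imwrite("pics/end.png",o[...,::-1])
E
```

```text
time_s: 20.1
tool_pos: [0.5428, -0.2455, 0.0236]
ee_rot: [-0.0, 0.053, 0.999, 0.0]
force: [-0.3, -0.6, -0.3]
grip_width: 0.0618
gripper_force: 0.0
time_s: 21.1
tool_pos: [0.543, -0.2456, 0.2052]
ee_rot: [0.001, 0.053, 0.999, -0.0]
force: [0.6, 0.3, -0.1]
grip_width: 0.062
gripper_force: 0.0
cap 0.04213373920049118 (60.3855094909668, 60.867366790771484) [ 0.5403639  -0.24513607  0.04213374]
```

View pics/end.png

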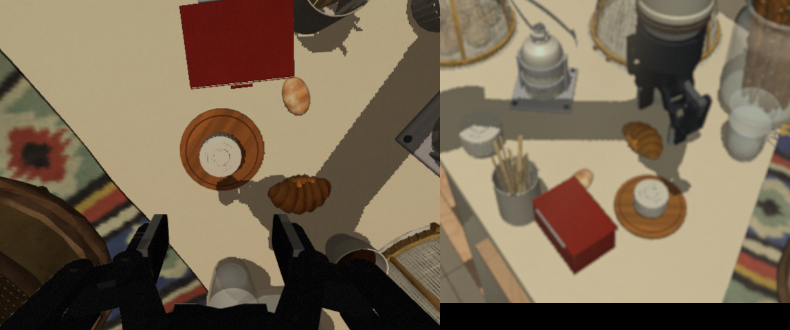

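The cap stands upright in the middle of the coaster: (221,156) in the wrist view and (652,197) in the scene view, top at 42 mm as expected. The bystanders are undisturbed and the gripper is clear.

```bash
python3 -c "
from workcell import r
print(r.close_job())"
```

```text
the job is handed in; nothing more can be done
None
```

The bottle is open and its cap stands upright near the middle of the coaster, within a few millimetres by camera. The press peaked at about 16 N in the readings, the bystanders look undisturbed, and I handed the job in at about 21 s; no verdict came back.

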